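# Zero the sample mill's burrs and set them three clicks open

### The arm

A 7-joint arm with a two-finger parallel gripper is mounted at the origin on the work surface. World frame = base frame: x ahead of the robot, y to its left, z up, the work surface at z = 0. Lengths are in m, angles in rad, forces in N, time in s.
With the tool pointing down it reaches from about 0.4 to 0.85 m from the base axis. Payload 10.4 kg.
Tool frame: the origin (TCP) lies at the very end of the fingers, on their centre line; the grasp point (between the pads) lies 19 mm behind it; z points along the fingers, x is the direction in which the jaws open and shut, and the axes are right-handed (so a half turn about z gives the same grasp; the last joint's range is limited). The gripper opens to 87 mm and grips with 3 to 60 N. Pads are 19 mm wide; open, the fingers measure 117 mm over their backs; the gripper's body (75 mm by 190 mm) begins 51 mm behind the grasp point.
Start: joints at [-1.31, 0.332, -0.065, 1.46, 0.022, 1.35, -0.088], TCP at [0.175, 0.6, 0.197] pointing down, gripper open.
Joint ranges: [-2.6, 2.6], [-0.5, 2.12], [-1.47, 1.34], [0.16, 2.42], [-1.27, 4.41], [0.06, 2.06], [-2.6, 2.6]. Speed limits (rad/s): [2.22, 2.22, 2.79, 2.79, 3.14, 3.14, 3.14].

### API

Orientations are given as a rotation vector (axis times angle).
In Python, from workcell import arm gives the robot as it stands.
- The arm moves only by the tool move_arm, never from a script. Its arguments are lists of equal length, an entry for each row: "claw": the closure, from 0 (fully open) to 1 (shut); "travel": the shift along the tool's x, y, z as a fraction of full scale, a list of three; "yaw": the turn about the tool's z as a fraction of full scale. A call has 1 to 10 rows; each row is the pose to reach, as a shift and turn from the pose commanded when the call began, along the tool's axes at that moment; what a row does not reach only later rows make up. Full scale, the value 1, is 0.25 m for a shift and 60 degrees for a turn. A row lasts 1/8 s, in which the tool goes at most 62.5 mm and 10.7 degrees, less where a joint would pass 70% of its speed; a pose out of reach is approached as far as the arm can. A call with a number of a shift or a turn outside -1 to 1 is refused whole. A call with a gripper value outside its range is refused whole. The fingers move at their own pace and stop on an object; "grip_force" is the grip in N (left out, the last holds). Time passes only in rows, so rows that repeat a pose let the fingers close. It gives the time, the measured TCP pose, the force and the opening at its end, in the units of the state.
- arm.read_state(): the state, without advancing time (a new reading comes with each control period).
- arm.get_image(name): name is "scene" or "top" or "wrist"; returns a dict with "img" (400x640x3 uint8, red, green, blue), "fx", "fy", "cx", "cy" (pixels), "origin" and "rotation" of the camera in the world. Camera axes: x right, y down, z forward; pixel columns grow to the right and rows downward; lengths in m; the calibration is good to about 2 mm. A picture is of the moment at which its call begins. There is no depth.
- arm.hand_in(): hands the job in, once; it reports no verdict.
Trained networks look in a picture, given as the dict that the camera call returned (one of the last four; its "shot" number tells which), for a name from the list of things; names that differ only in an ending like _2 or _b are one class to them, and where a whole thing is asked for, a point or a joint stands for the part that bears it (a point fixed in the world has none). Each returns a list of dicts, best first, with "p" (0 to 1); they miss things now and then, are a little off and sometimes report something else, mostly with a low value. They report only what shows in the picture. A call takes as long as a camera call.
- arm.search_frame(picture, thing): "at" ([x, y, z] in m, in world coordinates, good to about 4 mm: the middle of the surface that is visible of it).
The state is a dict: "time_s": time; "joint_positions": joint angles; "joint_velocities": joint speeds; "tau": joint torques, N m; "eef_pos": TCP position; "ee_rot": TCP orientation; "contact_force": force on the tool from outside, world axes, zero at the start; "torque": the same for the moment, N m; "finger_gap": opening from 0.0 (shut) to 1.0 (fully open).
Only numpy, scipy, OpenCV 4.12 (cv2) and the standard library are available. Lean on these libraries where they do the work, as an engineer would, in place of code of your own. Each camera call takes 0.05 s, during which the arm holds its last target. There are 200 camera calls.

### The job

Set the bench mill's grind: turn the orange adjustment ring clockwise until you feel the burrs just touch, without forcing it, then back it off exactly three clicks. Then swing the blue-posted lock lever fully over to the red-dot side, and leave everything else on the bench where it is.

Things in the scene. Friction and masses are not known exactly. Their poses are not given: they have to be found in the camera images.
- mill: bench sample mill, fixed: white housing (x -155 to +65 mm, y +-75 mm in its frame), deck 85 mm above the bench; on it a grey column 96 mm wide up to 109 mm and an aluminium flange 78 mm wide up to 118 mm with ticks every 20 degrees. Origin under the adjustment ring's axis, at bench height; z up; -x is the lock lever's side, towards the robot
- ring_center (a point): adjustment ring: an orange upright collar, coarsely knurled (slips only in a grip under about 10 N), 56 mm outside diameter, 124 to 164 mm above the bench, its steel feed neck, 38 mm wide, rising to 173 mm. Point on its vertical axis 146 mm above the bench; its frame turns with it (-x to its black mark). Clockwise from above closes the burrs. Starts 4 to 7 clicks (up to 2.5 rad) open; can open 10
- ring_mark (a point): black mark on the ring's upper rim, 28 mm from its axis, 164 mm above the bench; turns with the ring. Clicks are 20 degrees (0.349 rad) apart, each felt as a resisting moment of up to about 0.15 N m; let go between two, the ring springs into the nearer one. Where on the scale the burrs touch differs by +-50 degrees from mill to mill and no mark shows it
- burr_upper (a point): centre of the upper burr's working face, inside, out of sight; 0.056 mm up per click opened (too little to measure), 0 above point burr_lower when they touch. Touching is itself a click position, where the closing ring meets a firm stop; the three clicks count from there
- burr_lower (a point): centre of the lower burr's face, inside, out of sight, 80 mm above the bench. Sprung: a ring forced on past touching does not yield up to 0.35 N m, then yields 1 rad per 1.5 N m (this burr and its frame are dragged round with it, clockwise), and springs back to touching when let go. Above about 0.7 N m (0.25 rad of yield) the burrs are damaged
- lock_post (a point): top of the blue lock-lever post, an upright pin 13 mm wide and 36 mm tall, its top 129.5 mm above the bench, at the end of a 40 mm black arm just above the mill's front deck
- lock_pivot (a point): vertical axis on which the lock lever swings, at the height of the post's top, 95 mm from the ring's axis towards -x of the mill
- lock (a joint): lock lever: 0 rad = unlocked (post at the mill's +y side, by the green dot), 1.4 rad = locked against its stop (post at the -y side, by the red dot); the post moves along an arc about point lock_pivot, bulging to the mill's -x; light friction (about 2 N at the post), stays where left
- sample_cup: clear plastic sample cup, 48 mm wide, 42 mm tall, standing under the mill's spout; origin: centre of its underside
- spare_burr: spare steel burr, a flat ring 60 mm wide, 10 mm thick, lying on the bench; origin: centre of its underside
- brush: cleaning brush lying on the bench; origin on its length, near the middle
- reagent_a: yellow reagent bottle, 32 x 50 x 94 mm; origin: centre of its underside
- reagent_b: second yellow reagent bottle, same size; origin: centre of its underside
- amber_bottle: amber glass bottle, 60 mm wide, 120 mm tall; origin: centre of its underside
- beaker: glass beaker, 68 mm wide, 80 mm tall; origin: centre of its underside

How it is judged:
On the way, in this order (a step that is already met when the one before it is completed fails the run):
1. the ring is turned closed until the burrs touch (z of burr_upper in the frame of burr_lower below 8.33333e-06 m), for 0.1 s.
2. the ring is backed off three clicks and rests there (z of burr_upper in the frame of burr_lower between 0.000141667 and 0.000191667 m), for 0.5 s.
3. the lock lever is swung over to its locked stop, the setting kept (all of step 2 and value of joint lock above 1.25 rad), for 0.2 s.
At the end, for the whole second after the job is handed in: The burr gap is three clicks open from touching (within 0.45 click) and the lock lever is within 0.15 rad of its locked stop, at rest (all of step 3 and velocity of joint lock below 0.05 rad/s).
It fails at once if the burrs are forced together (ring moment above about 0.7 N m) (angle between the x axis of burr_lower and the x axis of mill, either way round above 0.25 rad).
It fails at once if a bystander on the bench is knocked (moved over 20 mm) (distance of any of sample_cup, spare_burr, brush, reagent_a, reagent_b, amber_bottle, beaker from where it was at the start of the episode above 0.02 m).
It also fails if it takes over 70 s, if anything falls off the work surface, if the arm or the gripper's body presses on something with over 40 N, if the wrist force passes 120 N, or if a joint passes its speed limit or range.

## Working session

There is one attempt and no reset: what is moved stays moved. The work goes in short steps, Python scripts to look and compute and a tool call to move; the robot and the scene stay as the last step left them, time stands still between calls to the robot, and variables do not carry over. Pictures are saved under pics/ and viewed, about 8 in all and at most 12, crops included, and the job is handed in when it is done.

Besides the shell and the picture viewer there is one more tool, called after "Call:" in YAML: its name, and indented under it one key for each argument. move_arm: Moves the arm, as the interface text tells. Shift numbers are shares of 0.25 m and turn numbers shares of 60 degrees, none past 1 either way. Its arguments: {"type":"object","properties":{"claw":{"type":"array"},"travel":{"type":"array"},"yaw":{"type":"array"},"grip_force":{"type":"number"}},"required":["claw","travel","yaw"]}

```bash
mkdir -p pics; ls
cat > h.py <<'E'
import numpy as np, cv2
from workcell import arm
def px(d,P):
    c=np.array(d["rotation"]).T@(np.array(P)-d["origin"]); return d["fx"]*c[0]/c[2]+d["cx"], d["fy"]*c[1]/c[2]+d["cy"]
def onz(d,u,v,z):
    r=np.array(d["rotation"])@[(u-d["cx"])/d["fx"],(v-d["cy"])/d["fy"],1]; o=np.array(d["origin"]); return o+r*(z-o[2])/r[2]
E
python3 - <<'E'
from h import *
s=arm.read_state(); print(s)
ims=[]
for n in("scene","top"):
    d=arm.get_image(n); ims.append(d["img"]); print(n,np.round(d["origin"],3),np.round(d["rotation"],2).tolist(),d["fx"])
    for t in("mill","ring_center","ring_mark","lock_post"):
        print(t,[(np.round(r["at"],4).tolist(),round(r["p"],2)) for r in arm.search_frame(d,t)[:2]])
cv2.imwrite("pics/a.png",cv2.resize(np.vstack(ims)[:,:,::-1],(480,600)))
cv2.imwrite("pics/top.png",ims[1][:,:,::-1])
E
```

```text
pics
{'time_s': 0.0, 'joint_positions': array([-1.30959187,  0.33284343, -0.06468494,  1.46095329,  0.02162277,
        1.34988723, -0.0884845 ]), 'joint_velocities': array([ 0.00102295,  0.00154966, -0.00068641, -0.0004251 ,  0.00160475,
        0.00035424, -0.00095742]), 'tau': array([ 1.77066886e-04, -6.23243308e+01,  2.48804240e-02, -3.89903712e+01,
       -6.14194083e-02,  3.94167029e-02,  1.33797616e-04]), 'eef_pos': array([0.17491192, 0.59958484, 0.19606597]), 'ee_rot': array([ 2.51253013e+00,  1.88443127e+00, -1.66177259e-03]), 'contact_force': array([-0.5432978 , -0.25715765, -0.4457475 ]), 'torque': array([ 0.01124913, -0.01247566,  0.03820782]), 'finger_gap': 1.004603645396532}
scene [ 1.426 -0.006  0.976] [-1.77, -1.75, 0.73] 422.01376453570293
mill [([0.6164, 0.0095, 0.0862], 0.87), ([0.5896, 0.4063, 0.0566], 0.34)]
ring_center [([0.6075, 0.022, 0.1664], 0.57)]
ring_mark [([0.6096, 0.0166, 0.1671], 0.59)]
lock_post []
top [ 0.401 -0.018  1.219] [-2.16, 2.12, -0.17] 363.9435531571763
mill [([0.5436, 0.0061, 0.0823], 0.93)]
ring_center [([0.5913, 0.0213, 0.1643], 0.53)]
ring_mark [([0.5886, 0.0225, 0.1597], 0.89)]
lock_post [([0.4883, 0.0017, 0.1027], 0.58)]
```

View pics/top.png

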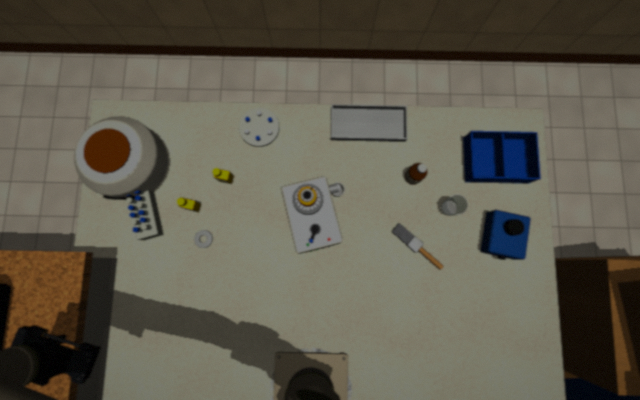

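The top view shows the mill at about (310,215), with the ring at (307,196), the lever post at (310,240) and the red dot at (329,240). The bystanders are well clear, except the cup at (336,189). Next I'll fit the pose from zoomed crops.

```bash
cat > h.py <<'E'
import numpy as np, cv2
from scipy.spatial.transform import Rotation as Rn
from workcell import arm
def R(d): 
    r=np.array(d["rotation"]); return r if r.shape==(3,3) else Rn.from_rotvec(r).as_matrix()
def px(d,P):
    c=R(d).T@(np.array(P)-d["origin"]); return d["fx"]*c[0]/c[2]+d["cx"], d["fy"]*c[1]/c[2]+d["cy"]
def onz(d,u,v,z):
    r=R(d)@[(u-d["cx"])/d["fx"],(v-d["cy"])/d["fy"],1]; o=np.array(d["origin"]); return o+r*(z-o[2])/r[2]
E
python3 - <<'E'
from h import *
out=[]
for n in("scene","top"):
    d=arm.get_image(n); im=d["img"]
    u,v=px(d,[.56,.01,.1]); u,v=int(u),int(v); print(n,u,v)
    c=im[v-40:v+40,u-50:u+50]; out.append(cv2.resize(c,None,fx=5,fy=5,interpolation=cv2.INTER_CUBIC))
    hsv=cv2.cvtColor(im,cv2.COLOR_RGB2HSV)
    for nm,lo,hi in(("green",(45,90,60),(85,255,255)),("red",(0,150,90),(6,255,255)),("blue",(95,90,40),(125,255,255)),("orange",(8,150,80),(22,255,255))):
        m=cv2.inRange(hsv,lo,hi)[v-40:v+40,u-50:u+50]; y,x=np.nonzero(m)
        if len(x): 
            uu,vv=x.mean()+u-50,y.mean()+v-40; print(nm,len(x),round(uu,1),round(vv,1),[np.round(onz(d,uu,vv,z),4)[:2] for z in(.085,.12,.15)])
cv2.imwrite("pics/b.png",cv2.resize(np.vstack(out)[:,:,::-1],(375,600)))
E
```

```text
scene 325 199
green 2 327.5 178.0 [array([0.4498, 0.0188]), array([0.4881, 0.0178]), array([0.521, 0.017])]
red 2 306.5 182.0 [array([ 0.4669, -0.0467]), array([ 0.5046, -0.0451]), array([ 0.5369, -0.0437])]
blue 11 324.6 170.5 [array([0.4139, 0.0105]), array([0.4537, 0.0098]), array([0.4878, 0.0093])]
orange 83 330.0 193.8 [array([0.5204, 0.0247]), array([0.556 , 0.0235]), array([0.5865, 0.0225])]
top 310 209
green 2 307.5 244.0 [array([0.4538, 0.0185]), array([0.4522, 0.0174]), array([0.4508, 0.0164])]
blue 14 310.9 240.0 [array([0.4664, 0.0084]), array([0.4643, 0.0076]), array([0.4626, 0.0069])]
orange 81 305.8 195.4 [array([0.6069, 0.0277]), array([0.6005, 0.0263]), array([0.595 , 0.0251])]
```

View pics/b.png

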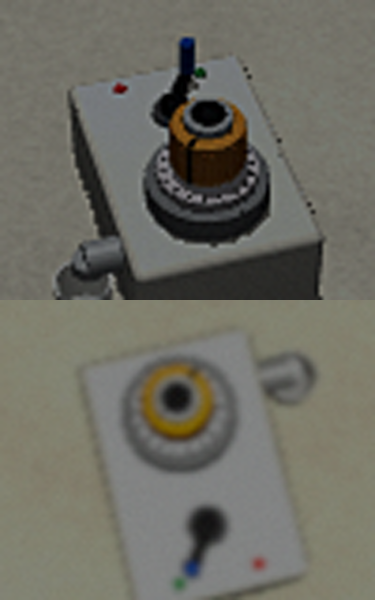

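The crops show the mill turned by about 13 degrees, with the lever at the green dot and the ring near (0.593, 0.024). I'll move above the ring and measure from close up.

Call:
move_arm:
  claw: [0, 0, 0, 0, 0, 0]
  travel:
    - [-0.775, 1, -0.4]
    - [-0.775, 1, -0.4]
    - [-0.775, 1, -0.4]
    - [-0.775, 1, -0.4]
    - [-0.775, 1, -0.4]
    - [-0.775, 1, -0.4]
  yaw: [0, 0, 0, 0, 0, 0]
  grip_force: 20

```text
time_s: 1.35
eef_pos: [0.3636, 0.341, 0.2986]
ee_rot: [-2.518, -1.878, -0.004]
contact_force: [-0.2, 0.4, -0.8]
finger_gap: 1.002
```

Call:
move_arm:
  claw: [0, 0, 0, 0, 0, 0]
  travel:
    - [-0.7, 0.9, -0.1]
    - [-0.7, 0.9, -0.1]
    - [-0.7, 0.9, -0.1]
    - [-0.7, 0.9, -0.1]
    - [-0.7, 0.9, -0.1]
    - [-0.7, 0.9, -0.1]
  yaw: [0, 0, 0, 0, 0, 0]

```text
time_s: 2.1
eef_pos: [0.5288, 0.1108, 0.3217]
ee_rot: [2.517, 1.879, -0.0]
contact_force: [0.1, 1.1, -0.3]
finger_gap: 1.001
```

Run:
```python
from h import *
s=arm.read_state(); print(s["time_s"],s["eef_pos"],s["ee_rot"],s["joint_positions"].round(2))
d=arm.get_image("wrist"); print(d["origin"],d["rotation"])
for t in("ring_center","ring_mark","lock_post"):
    print(t,[(np.round(r["at"],4).tolist(),round(r["p"],2)) for r in arm.search_frame(d,t)[:2]])
cv2.imwrite("pics/c.png",d["img"][:,:,::-1])
```

```text
2.1 [0.52882688 0.11078947 0.3216986 ] [ 2.51660249e+00  1.87917647e+00 -4.88361109e-04] [-0.68  0.1   0.43  1.49 -0.04  1.56  1.03]
[0.4520415  0.13324451 0.50924554] [2.31708444 1.73019233 0.25710605]
ring_center [([0.5926, 0.0262, 0.1658], 0.68)]
ring_mark [([0.5869, 0.0236, 0.1626], 0.82), ([0.5366, 0.021, 0.0872], 0.61)]
lock_post [([0.4676, 0.3641, 0.0125], 0.48)]
```

View pics/c.png

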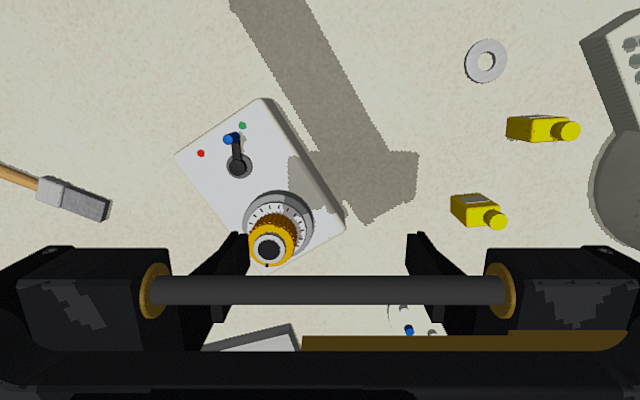

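The wrist view shows the ring's feed hole at (268,248), the mark at about (267,265), the post top at (229,140), the pivot at (238,166), the red dot at (201,153) and the green dot at (242,126). I'll pre-rotate counter-clockwise for joint-7 range and take a second view.

Call:
move_arm:
  claw: [0, 0, 0, 0, 0, 0, 0]
  travel:
    - [-0.23, -0.05, 0]
    - [-0.23, -0.05, 0]
    - [-0.23, -0.05, 0]
    - [-0.23, -0.05, 0]
    - [-0.23, -0.05, 0]
    - [-0.23, -0.05, 0]
    - [-0.23, -0.05, 0]
  yaw: [-0.17, -0.34, -0.51, -0.68, -0.85, -1, -1]

```text
time_s: 3.18
eef_pos: [0.4993, 0.0626, 0.3218]
ee_rot: [-1.232, -2.89, -0.001]
contact_force: [0.2, 0.9, -0.0]
finger_gap: 0.998
```

Run:
```python
from h import *
d1=dict(fx=0)
s=arm.read_state(); print(s["time_s"],s["eef_pos"],s["ee_rot"],s["joint_positions"].round(2))
d=arm.get_image("wrist"); print(d["origin"],d["rotation"],d["fx"],d["cx"],d["cy"])
for t in("ring_center","ring_mark","lock_post"):
    print(t,[(np.round(r["at"],4).tolist(),round(r["p"],2)) for r in arm.search_frame(d,t)[:2]])
o=dict(d,origin=np.array([0.4520415,0.13324451,0.50924554]),rotation=np.array([2.31708444,1.73019233,0.25710605]))
for n,u,v,z in(("hole",268,248,.173),("post",229,140,.1295),("pivot",238,166,.09),("red",201,153,.085),("green",242,126,.085)): 
    P=onz(o,u,v,z);print(n,P.round(4),np.round(px(d,P),1))
cv2.imwrite("pics/d.png",d["img"][:,:,::-1])
```

```text
3.175 [0.49926058 0.06259428 0.32183673] [-1.23226124e+00 -2.88968218e+00 -6.29802241e-04] [-0.64  0.01  0.44  1.58 -0.    1.56  2.13]
[0.44160334 0.00621368 0.50939462] [1.17617488 2.75729337 0.41131667] 321.1594840988176 327.160103335645 195.7876439685608
ring_center [([0.5863, 0.0162, 0.1664], 0.78)]
ring_mark [([0.5833, 0.0144, 0.165], 0.62)]
lock_post [([0.4885, -0.0004, 0.101], 0.68)]
hole [0.5915 0.0203 0.173 ] [242.8 209. ]
post [0.4648 0.0086 0.1295] [314.7 114.6]
pivot [ 0.5016 -0.0055  0.09  ] [288.1 126.5]
red [ 0.4718 -0.048   0.085 ] [279.1  84.6]
green [0.4543 0.0169 0.085 ] [326.3 111.3]
```

View pics/d.png

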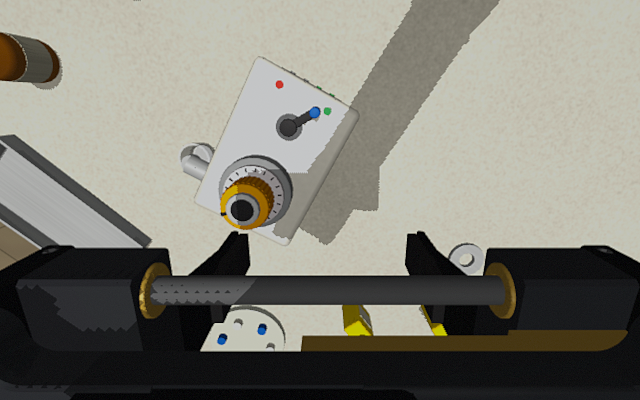

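The points from the first view reproject into the second within 2 px: ring axis (0.591, 0.020), mill yaw about 15.5°. Going over the ring.

Call:
move_arm:
  claw: [0, 0, 0, 0, 0, 0]
  travel:
    - [-0.376, 0.147, 0]
    - [-0.376, 0.147, 0]
    - [-0.376, 0.147, 0.25]
    - [-0.376, 0.147, 0.45]
    - [-0.376, 0.147, 0.45]
    - [-0.376, 0.147, 0.45]
  yaw: [0, 0, 0, 0, 0, 0]

```text
time_s: 4.12
eef_pos: [0.5922, 0.0189, 0.2117]
ee_rot: [1.234, 2.887, 0.002]
contact_force: [1.1, -0.5, -0.2]
finger_gap: 1.001
```

Run:
```python
from h import *
s=arm.read_state(); print(s["eef_pos"],s["ee_rot"],s["joint_positions"].round(2))
d=arm.get_image("wrist")
for t in("ring_center","ring_mark"):
    print(t,[(np.round(r["at"],4).tolist(),round(r["p"],2)) for r in arm.search_frame(d,t)[:2]])
print(px(d,[.591,.020,.173]))
cv2.imwrite("pics/e.png",d["img"][:,:,::-1])
```

```text
[0.59215515 0.01893013 0.21165762] [1.23402727e+00 2.88676615e+00 2.13219228e-03] [-0.53  0.26  0.52  1.56 -0.13  1.35  2.33]
ring_center [([0.5937, 0.0131, 0.1664], 0.78)]
ring_mark [([0.5895, 0.0133, 0.1645], 0.72)]
(np.float64(330.3764736139321), np.float64(210.41522996335013))
```

View pics/e.png

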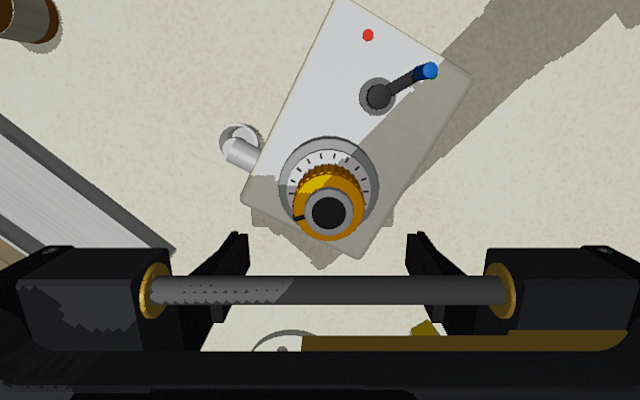

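The hole at (329,212) agrees with the prediction (330,210), and the mark is at (299,217). Descending and closing.

Call:
move_arm:
  claw: [0, 0, 0, 0, 0, 0]
  travel:
    - [0.006, 0, 0.15]
    - [0.006, 0, 0.25]
    - [0.006, 0, 0.33]
    - [0.006, 0, 0.33]
    - [0.006, 0, 0.33]
    - [0.006, 0, 0.33]
  yaw: [0, 0, 0, 0, 0, 0]

```text
time_s: 5.03
eef_pos: [0.5909, 0.02, 0.1282]
ee_rot: [1.234, 2.888, 0.002]
contact_force: [0.5, 1.0, 0.4]
finger_gap: 1.002
```

Call:
move_arm:
  claw: [1, 1, 1, 1, 1, 1, 1, 1]
  travel:
    - [0, 0, 0]
    - [0, 0, 0]
    - [0, 0, 0]
    - [0, 0, 0]
    - [0, 0, 0]
    - [0, 0, 0]
    - [0, 0, 0]
    - [0, 0, 0]
  yaw: [0, 0, 0, 0, 0, 0, 0, 0]
  grip_force: 20

```text
time_s: 6.02
eef_pos: [0.5907, 0.0194, 0.1271]
ee_rot: [1.234, 2.888, 0.0]
contact_force: [4.1, -3.4, 1.3]
finger_gap: 0.634
```

```bash
cat > st.py <<'E'
from h import *
s=arm.read_state(); m=Rn.from_rotvec(s["ee_rot"]).as_matrix()
print(s["time_s"],s["eef_pos"].round(4),"yaw",round(float(np.degrees(np.arctan2(m[1,0],m[0,0]))),2),"F",s["contact_force"].round(1),"T",s["torque"].round(3),"j7",s["joint_positions"][6].round(2),"gap",round(s["finger_gap"],3))
E
python3 st.py
```

```text
6.025 [0.5907 0.0194 0.1271] yaw 133.71 F [ 4.1 -3.4  1.3] T [-0.733 -0.83  -0.019] j7 2.35 gap 0.634
```

Call:
move_arm:
  claw: [1, 1, 1, 1, 1, 1, 1, 1, 1, 1]
  travel:
    - [-0.003, 0, 0]
    - [-0.003, 0, 0]
    - [-0.003, 0, 0]
    - [-0.003, 0, 0]
    - [-0.003, 0, 0]
    - [-0.003, 0, 0]
    - [-0.003, 0, 0]
    - [-0.003, 0, 0]
    - [-0.003, 0, 0]
    - [-0.003, 0, 0]
  yaw: [0.12, 0.24, 0.36, 0.48, 0.6, 0.72, 0.84, 0.96, 1, 1]

```text
time_s: 7.28
eef_pos: [0.5906, 0.0219, 0.1271]
ee_rot: [-2.509, -1.886, -0.003]
contact_force: [-1.7, 6.3, 4.3]
finger_gap: 0.639
```

```bash
python3 st.py
```

```text
7.275 [0.5906 0.0219 0.1271] yaw 73.87 F [-1.7  6.3  4.3] T [ 1.653  0.027 -0.021] j7 1.36 gap 0.639
```

Call:
move_arm:
  claw: [1, 1, 1, 1, 1]
  travel:
    - [0.003, 0, 0]
    - [0.003, 0, 0]
    - [0.003, 0, 0]
    - [0.003, 0, 0]
    - [0.003, 0, 0]
  yaw: [0.1, 0.2, 0.23, 0.23, 0.23]

```text
time_s: 7.9
eef_pos: [0.5909, 0.0225, 0.1271]
ee_rot: [-2.717, -1.572, -0.002]
contact_force: [0.1, 6.2, 4.2]
finger_gap: 0.638
```

```bash
python3 st.py
```

```text
7.9 [0.5909 0.0225 0.1271] yaw 60.11 F [0.1 6.2 4.2] T [ 1.567 -0.131 -0.06 ] j7 1.14 gap 0.638
```

Call:
move_arm:
  claw: [1, 1, 1, 1, 1]
  travel:
    - [0, 0, 0]
    - [0, 0, 0]
    - [0, 0, 0]
    - [0, 0, 0]
    - [0, 0, 0]
  yaw: [0.05, 0.1, 0.15, 0.19, 0.19]

```text
time_s: 8.52
eef_pos: [0.5913, 0.0229, 0.1271]
ee_rot: [-2.86, -1.294, -0.003]
contact_force: [2.7, 7.8, 3.5]
finger_gap: 0.635
```

```bash
python3 st.py
```

```text
8.525 [0.5913 0.0229 0.1271] yaw 48.71 F [2.7 7.8 3.5] T [ 1.734 -0.533  0.108] j7 0.95 gap 0.635
```

Passed click 4 with only detent-level torque. Probing click 5.

Call:
move_arm:
  claw: [1, 1, 1, 1, 1, 1, 1]
  travel:
    - [0.005, 0, 0]
    - [0.005, 0, 0]
    - [0.005, 0, 0]
    - [0.005, 0, 0]
    - [0.005, 0, 0]
    - [0.005, 0, 0]
    - [0.005, 0, 0]
  yaw: [0.1, 0.18, 0.23, 0.27, 0.3, 0.33, 0.33]

```text
time_s: 9.4
eef_pos: [0.5921, 0.0234, 0.1271]
ee_rot: [-3.04, -0.784, -0.002]
contact_force: [0.8, 6.2, 3.4]
finger_gap: 0.632
```

```bash
python3 st.py
```

```text
9.4 [0.5921 0.0234 0.1271] yaw 28.94 F [0.8 6.2 3.4] T [ 1.34  -0.495  0.42 ] j7 0.63 gap 0.632
```

Call:
move_arm:
  claw: [1, 1, 1, 1]
  travel:
    - [0, 0, 0]
    - [0, 0, 0]
    - [0, 0, 0]
    - [0, 0, 0]
  yaw: [-0.04, -0.08, -0.08, -0.08]

```text
time_s: 9.9
eef_pos: [0.5919, 0.0233, 0.1271]
ee_rot: [-3.004, -0.91, -0.002]
contact_force: [1.1, 5.9, 4.1]
finger_gap: 0.635
```

```bash
python3 st.py
```

```text
9.9 [0.5919 0.0233 0.1271] yaw 33.71 F [1.1 5.9 4.1] T [ 1.346 -0.365 -0.027] j7 0.71 gap 0.635
```

The torque was 0.42 N m at 4.8° past the fifth click and 0 at the click itself, so touching is at yaw 33.7°. Backing off exactly 60°.

Call:
move_arm:
  claw: [1, 1, 1, 1, 1, 1, 1, 1, 1, 1]
  travel:
    - [0, 0, 0]
    - [0, 0, 0]
    - [0, 0, 0]
    - [0, 0, 0]
    - [0, 0, 0]
    - [0, 0, 0]
    - [0, 0, 0]
    - [0, 0, 0]
    - [0, 0, 0]
    - [0, 0, 0]
  yaw: [-0.12, -0.24, -0.36, -0.48, -0.6, -0.72, -0.84, -0.94, -1, -1]

```text
time_s: 11.15
eef_pos: [0.5906, 0.0212, 0.127]
ee_rot: [-2.148, -2.29, 0.001]
contact_force: [-4.2, -0.4, 8.6]
finger_gap: 0.637
```

```bash
python3 st.py
```

```text
11.15 [0.5906 0.0212 0.127 ] yaw 93.66 F [-4.2 -0.4  8.6] T [ 0.241  1.196 -0.003] j7 1.69 gap 0.637
```

Call:
move_arm:
  claw: [1, 1, 0, 0, 0, 0, 0, 0]
  travel:
    - [0, 0, 0]
    - [0, 0, 0]
    - [0, 0, 0]
    - [0, 0, 0]
    - [0, 0, 0]
    - [0, 0, 0]
    - [0, 0, 0]
    - [0, 0, 0]
  yaw: [0, 0, 0, 0, 0, 0, 0, 0]

```text
time_s: 12.15
eef_pos: [0.5917, 0.021, 0.1268]
ee_rot: [-2.152, -2.289, -0.0]
contact_force: [0.6, -0.2, 0.0]
finger_gap: 1.0
```

Call:
move_arm:
  claw: [0, 0, 0, 0]
  travel:
    - [0, 0, -0.15]
    - [0, 0, -0.4]
    - [0, 0, -0.4]
    - [0, 0, -0.4]
  yaw: [0, 0, 0, 0]

```text
time_s: 12.65
eef_pos: [0.5916, 0.0212, 0.2266]
ee_rot: [-2.151, -2.289, -0.0]
contact_force: [0.0, 0.3, -1.3]
finger_gap: 0.998
```

```bash
python3 st.py;  python3 - <<'E'
from h import *
d=arm.get_image("wrist")
C=np.array([.591,.0205])
print(px(d,[*C,.173]),px(d,[.4648,.0086,.1295]))
# predicted mark pixels vs mark azimuth
for a in range(0,360,20): print(a,np.round(px(d,[C[0]+.026*np.cos(np.radians(a)),C[1]+.026*np.sin(np.radians(a)),.164]),0),end=" ")
print([(np.round(r["at"],4).tolist(),round(r["p"],2)) for r in arm.search_frame(d,"ring_mark")[:2]])
cv2.imwrite("pics/f.png",d["img"][:,:,::-1])
E
```

```text
12.65 [0.5916 0.0212 0.2266] yaw 93.55 F [ 0.   0.3 -1.3] T [ 0.001  0.026 -0.01 ] j7 1.65 gap 0.998
(np.float64(327.3474081880798), np.float64(202.85030467314027)) (np.float64(322.27485212016313), np.float64(36.41578979242203))
0 [325. 229.] 20 [336. 228.] 40 [346. 223.] 60 [353. 216.] 80 [358. 206.] 100 [359. 196.] 120 [356. 186.] 140 [350. 177.] 160 [340. 171.] 180 [329. 168.] 200 [318. 169.] 220 [308. 174.] 240 [300. 182.] 260 [296. 192.] 280 [296. 203.] 300 [299. 213.] 320 [306. 221.] 340 [315. 226.] [([0.5863, 0.0159, 0.1648], 0.83), ([0.4869, -0.0054, 0.1021], 0.63)]
```

View pics/f.png

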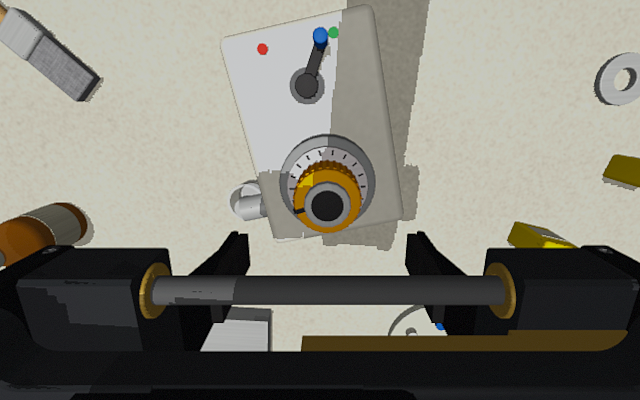

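The mark at (299,211) sits at the same pixel as before the turn, and the view has rotated 40°. The ring is therefore a net 40° clockwise (100−60), as it should be. Now the lever: the post is at (320,36), as predicted.

Call:
move_arm:
  claw: [0.35, 0.35, 0.35, 0.35, 0.35, 0.35, 0.35, 0.35]
  travel:
    - [-0.013, -0.25, 0]
    - [-0.013, -0.512, 0]
    - [-0.013, -0.512, 0.1]
    - [-0.013, -0.512, 0.25]
    - [-0.013, -0.512, 0.4]
    - [-0.013, -0.512, 0.478]
    - [-0.013, -0.512, 0.478]
    - [-0.013, -0.512, 0.478]
  yaw: [-0.1, -0.2, -0.2, -0.2, -0.2, -0.2, -0.2, -0.2]
  grip_force: 6

```text
time_s: 13.75
eef_pos: [0.4643, 0.0099, 0.1078]
ee_rot: [1.901, 2.501, 0.0]
contact_force: [-0.2, -0.8, -0.0]
finger_gap: 0.651
```

Call:
move_arm:
  claw: [1, 1, 1, 1, 1, 1, 1, 1]
  travel:
    - [0, 0, 0]
    - [0, 0, 0]
    - [0, 0, 0]
    - [0, 0, 0]
    - [0, 0, 0]
    - [0, 0, 0]
    - [0, 0, 0]
    - [0, 0, 0]
  yaw: [0, 0, 0, 0, 0, 0, 0, 0]

```text
time_s: 14.75
eef_pos: [0.4641, 0.0099, 0.1073]
ee_rot: [-1.901, -2.501, -0.0]
contact_force: [-0.2, -0.0, 0.3]
finger_gap: 0.002
```

```bash
python3 st.py
```

```text
14.75 [0.4641 0.0099 0.1073] yaw 105.54 F [-0.2 -0.   0.3] T [ 0.081 -0.014 -0.037] j7 1.75 gap 0.002
```

The fingers shut on nothing, so I'll look.

Run:
```python
from h import *
d=arm.get_image("wrist"); t=arm.get_image("top"); s=arm.get_image("scene")
print(px(d,[.4648,.0086,.1295]))
for im in (d,t,s): print([(np.round(r["at"],4).tolist(),round(r["p"],2)) for r in arm.search_frame(im,"lock_post")[:2]])
c=d["img"]; k=s["img"][150:230,270:370]
cv2.imwrite("pics/g.png",np.vstack([c,cv2.resize(k,(250,200),interpolation=cv2.INTER_CUBIC).repeat(1,0) if 0 else cv2.copyMakeBorder(cv2.resize(k,(250,200),interpolation=cv2.INTER_CUBIC),0,0,0,390,0)])[:,:,::-1])
```

```text
(np.float64(326.0284399044665), np.float64(246.59747989801753))
[([0.4542, 0.0072, 0.1078], 0.79)]
[([0.5891, 0.0202, 0.1627], 0.52)]
[([0.4815, 0.003, 0.1008], 0.42)]
```

View pics/g.png

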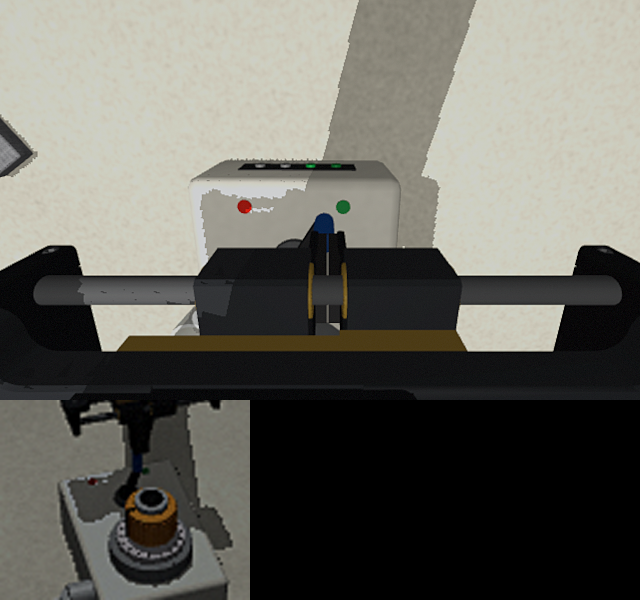

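Run:
```python
from h import *
d=arm.get_image("wrist"); print(d["origin"])
hsv=cv2.cvtColor(d["img"],cv2.COLOR_RGB2HSV); m=cv2.inRange(hsv,(100,120,40),(125,255,255))[200:260,300:350]
y,x=np.nonzero(m); print(x.min()+300,x.max()+300,y.min()+200,y.max()+200)
for v in (214,218,222,226): print(v,onz(d,324,v,.1295).round(4))
for n,u,v in(("red",245,207),("green",343,207)): print(n,onz(d,u,v,.085).round(4))
```

```text
[ 0.38703572 -0.01226534  0.29490823]
314 333 213 251
214 [0.4462 0.0023 0.1295]
218 [0.4485 0.0029 0.1295]
222 [0.4507 0.0035 0.1295]
226 [0.453  0.0042 0.1295]
red [ 0.4718 -0.0477  0.085 ]
green [0.4536 0.0175 0.085 ]
```

Run:
```python
from h import *
d=arm.get_image("wrist")
print(px(d,[.4648,.0086,.0935]),px(d,[.4648,.0086,.1295]),px(d,[.4641,.0099,.1073]),px(d,[.4641,.0099,.126]))
c=d["img"][195:345,270:390]; c=np.clip(c.astype(float)*1.8+15,0,255).astype(np.uint8)
cv2.imwrite("pics/h.png",cv2.resize(c[:,:,::-1],None,fx=4,fy=4,interpolation=cv2.INTER_CUBIC))
```

```text
(np.float64(326.2294185802092), np.float64(222.87951661783973)) (np.float64(326.0249039132504), np.float64(246.58168700131213)) (np.float64(328.43862149661993), np.float64(230.53731381745735)) (np.float64(328.54789491355535), np.float64(243.37335509917))
```

View pics/h.png

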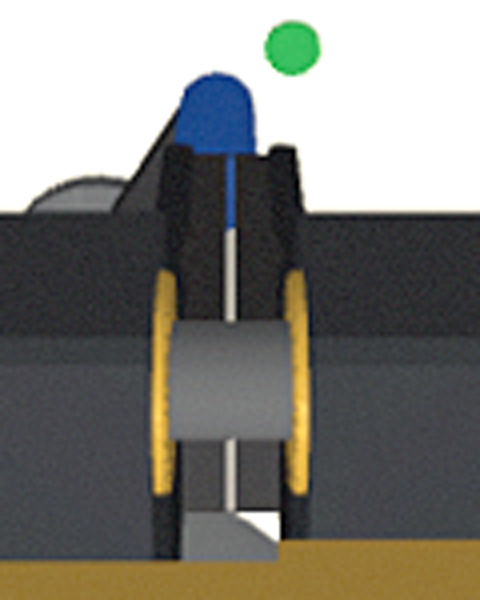

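The blue base edge, at about (324,213), is where predicted, and the closed fingers overlap the post in this view. I can't tell whether they are in front of it or above it. I'll raise them clear and look again.

Call:
move_arm:
  claw: [1, 1, 1, 1, 1]
  travel:
    - [0, 0, -0.2]
    - [0, -0.2, -0.4]
    - [0, -0.3, -0.4]
    - [0, -0.3, -0.4]
    - [0, -0.3, -0.4]
  yaw: [0, 0, 0, 0, 0]

```text
time_s: 15.78
eef_pos: [0.3922, -0.01, 0.2073]
ee_rot: [1.9, 2.502, 0.001]
contact_force: [0.7, -0.1, 0.3]
finger_gap: 0.007
```

```bash
python3 st.py
python3 - <<'E'
from h import *
d=arm.get_image("wrist")
c=d["img"].copy()
yw=np.radians(15.5); ex=np.array([np.cos(yw),np.sin(yw),0]); ey=np.array([-ex[1],ex[0],0]); O=np.array([.591,.0205,0])
pv=O-.095*ex
for a,col in((-.7,(255,255,0)),(0,(255,0,255)),(.7,(255,0,255))):
    b=pv+.04*(-np.cos(a)*ex-np.sin(a)*ey)
    for z in(.0935,.1295):
        u,v=px(d,b+[0,0,z]); print(a,z,np.round((u,v),1),(b+[0,0,z]).round(4)); cv2.circle(c,(round(u),round(v)),1,col,-1)
u,v=px(d,pv+[0,0,.09]); cv2.circle(c,(round(u),round(v)),1,(255,0,255),-1)
u,v=px(d,O+[0,0,.173]); cv2.circle(c,(round(u),round(v)),1,(255,0,255),-1)
s=arm.get_image("scene"); 
hs=cv2.cvtColor(d["img"],cv2.COLOR_RGB2HSV); m=cv2.inRange(hs,(100,120,40),(125,255,255)); n,l,stt,cc=cv2.connectedComponentsWithStats(m)
print([x.tolist() for x in stt[1:] if x[4]>60])
c=np.clip(c.astype(float)*1.4+10,0,255).astype(np.uint8)[:260,180:480]
cv2.imwrite("pics/i.png",cv2.resize(c[:,:,::-1],None,fx=2.3,fy=2.3,interpolation=cv2.INTER_CUBIC))
E
```

```text
15.775 [ 0.3922 -0.01    0.2073] yaw 105.55 F [ 0.7 -0.1  0.3] T [-0.028  0.044  0.029] j7 1.6 gap 0.007
-0.7 0.0935 [329.8 253.3] [0.4631 0.0118 0.0935]
-0.7 0.1295 [330.1 271.2] [0.4631 0.0118 0.1295]
0 0.0935 [304.8 245. ] [ 0.4609 -0.0156  0.0935]
0 0.1295 [302.2 262.1] [ 0.4609 -0.0156  0.1295]
0.7 0.0935 [280.2 253.2] [ 0.4769 -0.0379  0.0935]
0.7 0.1295 [274.8 271.2] [ 0.4769 -0.0379  0.1295]
[]
```

View pics/i.png

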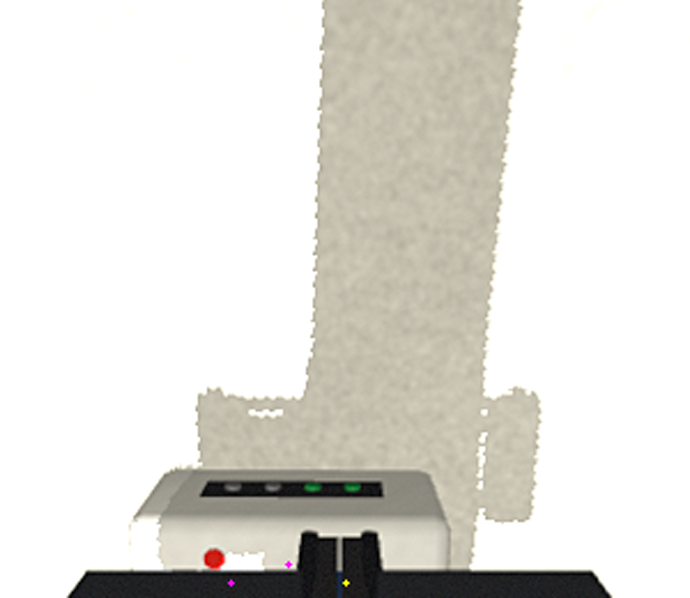

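I moved the wrong way and the hand hides the post. Going forward over the mill instead.

Call:
move_arm:
  claw: [1, 1, 1, 1, 1, 1]
  travel:
    - [0, 0.2, 0]
    - [0, 0.4, 0]
    - [0, 0.5, 0]
    - [0, 0.5, 0]
    - [0, 0.5, 0]
    - [0, 0.5, 0]
  yaw: [0, 0, 0, 0, 0, 0]

```text
time_s: 16.62
eef_pos: [0.5118, 0.0229, 0.2074]
ee_rot: [-1.901, -2.501, -0.001]
contact_force: [0.0, -1.0, 0.8]
finger_gap: 0.003
```

```bash
python3 st.py
python3 - <<'E'
from h import *
d=arm.get_image("wrist")
c=d["img"].copy()
yw=np.radians(15.5); ex=np.array([np.cos(yw),np.sin(yw),0]); ey=np.array([-ex[1],ex[0],0]); O=np.array([.591,.0205,0])
pv=O-.095*ex
for a in(-.7,0,.7):
    b=pv+.04*(-np.cos(a)*ex-np.sin(a)*ey)
    for z in(.0935,.1295):
        u,v=px(d,b+[0,0,z]); print(a,z,np.round((u,v),1)); cv2.circle(c,(round(u),round(v)),1,(255,0,255),-1)
for P in (pv+[0,0,.09],O+[0,0,.173]):
    u,v=px(d,P); cv2.circle(c,(round(u),round(v)),1,(255,0,255),-1)
hs=cv2.cvtColor(d["img"],cv2.COLOR_RGB2HSV); m=cv2.inRange(hs,(100,120,40),(125,255,255)); n,l,stt,cc=cv2.connectedComponentsWithStats(m)
print([x.tolist() for x in stt[1:] if x[4]>60])
c=c[:280,200:460]
cv2.imwrite("pics/j.png",cv2.resize(c[:,:,::-1],None,fx=2.1,fy=2.1,interpolation=cv2.INTER_CUBIC))
E
```

```text
16.625 [0.5118 0.0229 0.2074] yaw 105.51 F [ 0.  -1.   0.8] T [ 0.046  0.044 -0.023] j7 1.75 gap 0.003
-0.7 0.0935 [330.4 132. ]
-0.7 0.1295 [330.8 136.5]
0 0.0935 [302.3 121.6]
0 0.1295 [299.  124.8]
0.7 0.0935 [274.7 132. ]
0.7 0.1295 [267.8 136.5]
[[317, 125, 15, 18, 205]]
```

View pics/j.png

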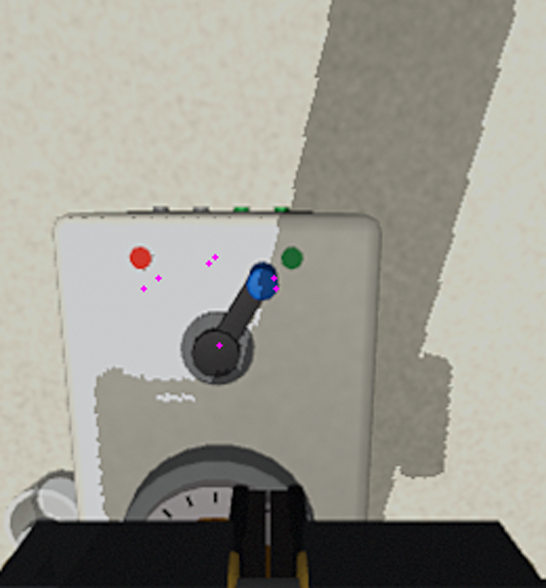

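The post stands untouched at about (0.464, 0.009) with the lever still near the green dot. The fingertips end near the post top (129.5 mm), so the jaws closed just above it. I'll grip about 15 mm lower, which still clears the deck.

Call:
move_arm:
  claw: [0.35, 0.35, 0.35, 0.35, 0.35, 0.35, 0.35, 0.35, 0.35]
  travel:
    - [0, -0.2, 0]
    - [0, -0.2, 0]
    - [0, -0.2, 0.1]
    - [0, -0.2, 0.25]
    - [0, -0.2, 0.36]
    - [0, -0.2, 0.4]
    - [0, -0.2, 0.44]
    - [0, -0.2, 0.458]
    - [0, -0.2, 0.458]
  yaw: [0, 0, 0, 0, 0, 0, 0, 0, 0]

```text
time_s: 17.8
eef_pos: [0.4644, 0.0099, 0.0931]
ee_rot: [1.901, 2.501, 0.001]
contact_force: [0.2, -0.0, -0.5]
finger_gap: 0.645
```

Call:
move_arm:
  claw: [1, 1, 1, 1, 1, 1, 1, 1]
  travel:
    - [0, 0, 0]
    - [0, 0, 0]
    - [0, 0, 0]
    - [0, 0, 0]
    - [0, 0, 0]
    - [0, 0, 0]
    - [0, 0, 0]
    - [0, 0, 0]
  yaw: [0, 0, 0, 0, 0, 0, 0, 0]

```text
time_s: 18.8
eef_pos: [0.4646, 0.0096, 0.0929]
ee_rot: [1.901, 2.501, 0.001]
contact_force: [4.7, -2.5, -1.9]
finger_gap: 0.143
```

```bash
python3 st.py
```

```text
18.8 [0.4646 0.0096 0.0929] yaw 105.52 F [ 4.7 -2.5 -1.9] T [-0.585 -0.952  0.041] j7 1.77 gap 0.143
```

The post is gripped (12.4 mm). Swinging it along the arc.

Call:
move_arm:
  claw: [1, 1, 1, 1, 1, 1, 1, 1, 1]
  travel:
    - [-0.031, -0.02, 0]
    - [-0.065, -0.032, 0]
    - [-0.101, -0.036, 0]
    - [-0.137, -0.032, 0]
    - [-0.171, -0.02, 0]
    - [-0.185, -0.012, 0]
    - [-0.196, -0.005, 0]
    - [-0.208, 0.006, 0]
    - [-0.208, 0.006, 0]
  yaw: [0, 0, 0, 0, 0, 0, 0, 0, 0]

```text
time_s: 19.92
eef_pos: [0.4782, -0.0378, 0.0923]
ee_rot: [-1.896, -2.499, 0.001]
contact_force: [-9.2, 9.5, 4.3]
finger_gap: 0.149
```

```bash
python3 st.py
```

```text
19.925 [ 0.4782 -0.0378  0.0923] yaw 105.62 F [-9.2  9.5  4.3] T [ 2.33   2.033 -0.006] j7 1.92 gap 0.149
```

The stop was met with about 13 N, after about 1.39 rad of swing. Releasing and raising.

Call:
move_arm:
  claw: [0.35, 0.35, 0.35, 0.35, 0.35]
  travel:
    - [-0.2, 0, 0]
    - [-0.2, 0, 0]
    - [-0.2, 0, 0]
    - [-0.2, 0, 0]
    - [-0.2, 0, 0]
  yaw: [0, 0, 0, 0, 0]

```text
time_s: 20.55
eef_pos: [0.4897, -0.0741, 0.0909]
ee_rot: [-1.877, -2.497, -0.011]
contact_force: [-16.5, 49.4, 6.1]
finger_gap: 1.006
```

I put the shift in x instead of z, so the finger is now pressing the post on its stop with about 50 N. Undoing that now.

Call:
move_arm:
  claw: [0.35, 0.35, 0.35, 0.35, 0.35]
  travel:
    - [0.1, 0, 0]
    - [0.2, 0, 0]
    - [0.2, 0, 0]
    - [0.2, 0, 0]
    - [0.2, 0, 0]
  yaw: [0, 0, 0, 0, 0]

```text
time_s: 21.18
eef_pos: [0.4798, -0.0409, 0.0929]
ee_rot: [1.902, 2.5, -0.0]
contact_force: [-0.1, 0.9, -0.4]
finger_gap: 0.649
```

```bash
python3 st.py
```

```text
21.175 [ 0.4798 -0.0409  0.0929] yaw 105.46 F [-0.1  0.9 -0.4] T [0.03  0.092 0.026] j7 1.92 gap 0.649
```

The tool is free and unloaded. Now straight up, then forward for a final look at both lever and ring.

Call:
move_arm:
  claw: [0.35, 0.35, 0.35, 0.35, 0.35, 0.35, 0.35, 0.35]
  travel:
    - [0, 0, -0.2]
    - [0, 0, -0.45]
    - [0, 0, -0.6]
    - [0.15, 0.2, -0.6]
    - [0.15, 0.3, -0.6]
    - [0.15, 0.3, -0.6]
    - [0.15, 0.3, -0.6]
    - [0.15, 0.3, -0.6]
  yaw: [0, 0, 0, 0, 0, 0, 0, 0]

```text
time_s: 22.18
eef_pos: [0.5413, 0.0154, 0.243]
ee_rot: [-1.902, -2.5, -0.001]
contact_force: [-0.1, 0.9, 0.4]
finger_gap: 0.651
```

```bash
python3 st.py
python3 - <<'E'
from h import *
d=arm.get_image("wrist"); t=arm.get_image("top")
P=np.array([.591,.0205,.164]); 
print("ring",px(d,P+[0,0,.009]),"post old",px(d,[.4648,.0086,.1295]),"locked",px(d,[.478,-.0385,.1295]),"pivot",px(d,[.4995,-.0049,.09]))
for a in (277,297,317): print(a,np.round(px(d,P+.026*np.array([np.cos(np.radians(a)),np.sin(np.radians(a)),0])),1))
hs=cv2.cvtColor(d["img"],cv2.COLOR_RGB2HSV); m=cv2.inRange(hs,(100,120,40),(125,255,255)); n,l,stt,cc=cv2.connectedComponentsWithStats(m)
print([x.tolist() for x in stt[1:] if x[4]>40])
cv2.imwrite("pics/k.png",np.hstack([cv2.resize(d["img"][40:260,200:440],(480,440),interpolation=cv2.INTER_CUBIC),cv2.resize(t["img"][120:284,140:480],(320,440)) if 0 else np.zeros((440,1,3),np.uint8)])[:,:,::-1])
E
```

```text
22.175 [0.5413 0.0154 0.243 ] yaw 105.45 F [-0.1  0.9  0.4] T [ 0.034  0.021 -0.004] j7 1.81 gap 0.651
ring (np.float64(318.57412154139206), np.float64(250.7850761194303)) post old (np.float64(343.2994893691496), np.float64(103.20321953961694)) locked (np.float64(289.0111079354166), np.float64(103.41094255565675)) pivot (np.float64(319.78222976705064), np.float64(132.29117137825338))
277 [290.5 242.5]
297 [291.1 251.5]
317 [295.  259.7]
[[284, 99, 16, 13, 172]]
```

View pics/k.png

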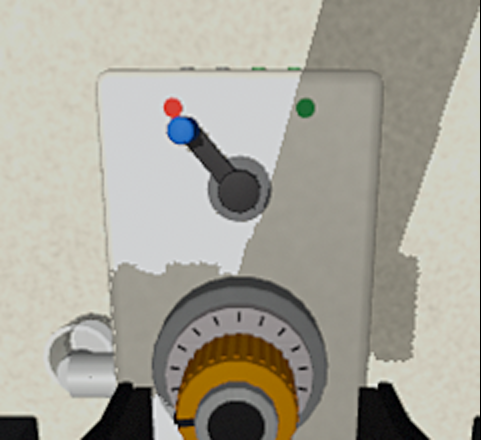

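The post is at (291,105), against a predicted locked position of (289,103), right beside the red dot. The ring mark is at (292,251), matching the 297° azimuth it had after the back-off. Handing in.

```bash
python3 -c "
from workcell import arm
print(arm.hand_in())"
```

```text
the job is handed in; nothing more can be done
None
```

The grind is set three clicks open from touching, the lock lever is over at the red-dot side, and the job is handed in; no verdict was reported.

- **Ring:** I closed it five clicks. The firm stop showed as 0.42 N m at 4.8° past the fifth click, against about 0.1 N m of detent torque at click 4 and 0 at the touching click itself. I then backed it off exactly 60° and let go at zero moment. The mark was at azimuth 297° after the back-off and the same at the last check, a net 40° clockwise as expected.
- **Lock lever:** I gripped the post and swung it about 1.39 rad to its stop. The last picture shows it beside the red dot, within 2 px of the predicted locked position.

**What went wrong:**
- **First grip on the post:** the jaws closed just above it and nothing moved; gripping 14 mm lower worked.
- **Mistyped release:** I shifted sideways instead of up. A finger pressed the already locked post against its stop, with about 52 N at the wrist, until I undid it about 0.6 s later. The wrist limit is 120 N, and I took it to be the finger and not the gripper body (limit 40 N), but I could not verify that. The lever and the ring had not visibly moved.

I did not measure the bystanders again at the end. The arm never worked near them, and only the sample cup showed in the last picture.

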